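# Fish the serving spoon out of the tasting well

### The job

A long serving spoon has slipped down inside the chilled tasting well. Lift the loose cover off the opening and lay it, handle up, in the middle of the wooden board without dropping it; then draw the spoon out slantwise, black handle first, through the opening. Finish while holding it still in the gripper, the whole spoon a few centimetres above the level of the deck and touching nothing else, and leave the jars where they stand.

Things in the scene. Friction and masses are not known exactly. Their poses are not given: they have to be found in the camera images.
- tasting_well: low stainless box fixed on the counter, 360 (x) x 580 (y) x 150 mm high. Origin: centre of its footprint, on the counter; z up. Inside, a well 300 (x) x 510 (y) mm, centred, its flat floor 88 mm above the counter. A fixed deck plate covers it (top at 150, underside at 145 mm) but for one rectangular opening, x -75 to 75 and y -245 to -80 mm
- opening (a point): centre of the opening in the deck, at the level of the deck's top; the unit's axes. The opening is 150 mm along x and 165 mm along y: shorter than the spoon even corner to corner
- cover: loose flat steel cover, 164 (x) x 180 (y) mm, 4 mm thick, black-edged, 0.28 to 0.46 kg, lying over the opening at the start. Origin: centre of the underside of its plate, z up. A skirt of 138 x 154 mm outside hangs 8 mm below the plate (it stands on the skirt on a flat surface) and sits with 6 mm play in the opening
- cover_handle (a point): middle of the cover's stirrup handle: a dark round bar 10 mm thick and 80 mm long along the cover's y axis, its centre line 40 mm above the plate's underside
- spoon: serving spoon, 290 mm long, 0.08 to 0.17 kg, on the well's floor, handle under the opening, bowl hidden under the deck. Origin: mid-length, on its underside; x from handle to bowl, z up. Black handle x -145 to -35 mm, 22 wide, 20 high (z 0 to 20); steel shank 8 mm thick, centre line 10 (at the handle) to 15 mm high; round bowl 62 across, 18 deep, centred at x = 114, flat foot 24 across
- spoon_end (a point): free end of the handle, on its underside (x = -145 mm)
- spoon_heel (a point): lowest point of the bowl, on its underside (x = 114 mm)
- spoon_tip (a point): far rim of the bowl (x = 145 mm, 18 mm above the underside)
- board: pale wooden board fixed on the counter to the right of the unit, 280 (x) x 260 (y) x 20 mm. Origin: centre of its underside
- jar_green: full jar with gold lid and green contents, 68 mm across, 105 mm high, standing on the deck's left part; origin: centre of its underside
- jar_red: the same with red contents, also on the deck's left part
- jar_amber: the same with amber contents, on the counter beyond the board

How it is judged (in metres and radians):
On the way, in this order (a step that is already met when the one before it is completed fails the run):
1. the cover lies handle up on the board, let go (contact force between cover and board above 1 N and horizontal distance between cover and board below 0.05 m and angle between cover's own z axis and vertical below 0.12 rad and contact force between the fingers and cover below 0.2 N and linear speed of cover below 0.03 m/s), for 0.2 s.
2. the spoon comes slantwise through the opening: handle end above the deck, bowl still below it (height (world z) of spoon_end above 0.16 m and height (world z) of spoon_heel below 0.14 m and contact force between the fingers and spoon above 0.5 N), for 0.05 s.
At the end, for the whole second after the job is handed in: the cover lies flat (within 0.12 rad), handle up and let go, on the board, its centre within 50 mm of the board's centre; the spoon is held still between the fingers (more than 1 N), every part of it at least 25 mm above the level of the deck's top, touching neither the unit, cover, board nor a jar (all of step 1 and height (world z) of each of spoon_end, spoon_heel, spoon_tip above 0.175 m and contact force between the fingers and spoon above 1 N and linear speed of spoon below 0.03 m/s and angular speed of spoon below 0.2 rad/s and contact force between spoon and tasting_well below 0.1 N and contact force between spoon and cover below 0.1 N and contact force between spoon and board below 0.1 N and contact force between spoon and jar_green below 0.1 N and contact force between spoon and jar_red below 0.1 N and contact force between spoon and jar_amber below 0.1 N); the arm keeps its last pose, push and grip.
It fails at once if a jar is pushed more than 25 mm or tipped (distance of any of jar_green, jar_red, jar_amber from where it was at the start of the episode above 0.025 m or angle between any of jar_green, jar_red, jar_amber's own z axis and vertical above 0.25 rad).
It fails at once if the cover is dropped (moves faster than 0.45 m/s with no finger on it) (linear speed of cover above 0.45 m/s and contact force between the fingers and cover below 0.05 N).
It also fails if it takes over 67 s, if anything falls off the work surface, if the arm or the gripper's body presses on something with over 40 N, if the wrist force passes 120 N, or if a joint passes its speed limit or range.

### The arm

A 6-joint arm with a two-finger parallel gripper is mounted at the origin on the work surface. World frame = base frame: x ahead of the robot, y to its left, z up, the work surface at z = 0. Lengths are in m, angles in degrees, forces in N, time in s.
With the tool pointing down it reaches from about 0.3 to 0.75 m from the base axis. Payload 8.5 kg.
Tool frame: the origin (TCP) lies at the very end of the fingers, on their centre line; the grasp point (between the pads) lies 19 mm behind it; z points along the fingers, y is the line along which they close (so a half turn about z gives the same grasp; the last joint's range is limited). The gripper opens to 85 mm and grips with 20 to 120 N. Pads are 22 mm wide; open, the fingers measure 114 mm over their backs; the gripper's body (76 mm by 85 mm) begins 54 mm behind the grasp point. The pads swing forward as they close: fully open they stand 13 mm farther back than shut.
Start: joints at [-75.877, 21.807, 74.336, -0, 83.858, -12.336], TCP at [0.245, -0.492, 0.231] pointing down, gripper open.
Joint ranges: [-178.18, 178.18], [-50.72, 133.34], [12.68, 142.11], [-81.47, 261.47], [9.98, 163.14], [-165.26, 165.26]. Speed limits (degrees/s): [136.94, 136.94, 180, 180, 180, 180].

### API

Orientations are given as a 3x3 rotation matrix whose columns are the frame's x, y, z axes.
In Python, from rig import observe, cams, ticket gives the robot as it stands.
- The arm moves only by the tool move_arm, never from a script. Its arguments are lists of equal length, an entry for each row: "jaw": the finger opening in cm, from 0 to 8.54; "dp": the shift along the tool's x, y, z in cm, a list of three; "turn": the turn, a rotation vector about the tool's x, y, z in rad, a list of three. In form: {"jaw": [jaw, ...], "dp": [[tx, ty, tz], ...], "turn": [[wx, wy, wz], ...]}. A call has 1 to 12 rows; each row shifts and turns the commanded pose from where the row before left it, along the tool's axes as they then stand; what a row does not reach is not made up. A row lasts 1/12 s, in which the tool goes at most 41.7 mm and 7.16 degrees, less where a joint would pass 70% of its speed; a pose out of reach is approached as far as the arm can. A call is refused whole if a number of a shift passes 4.17 or a number of a turn 0.125, either way. A call with a gripper value outside its range is refused whole. The fingers move at their own pace and stop on an object; "force" is the grip in N (left out, the last holds). Time passes only in rows, so rows that do not move let the fingers close. It gives the time, the measured TCP pose, the force, the opening and the grip force at its end, in the units of the state.
- observe(): the state, without advancing time (a new reading comes with each control period).
- cams.get_image(name): name is "scene" or "side" or "wrist"; returns (picture, depth): 480x640x3 uint8, red, green, blue; 480x640 float32, m along the optical axis (not along the pixel's ray), 0 where there is no reading.
- cams.calibration(name): a dict with "vertical_fov" (degrees; the focal length in pixels is half the picture's height over the tangent of half this angle, whatever the lens; pixels are square), "cx", "cy" (the principal point, pixels), "view" (4x4, takes a point from world to camera coordinates); the wrist camera has in their place "tool_from_camera" (4x4, takes a point from camera to tool coordinates, whose origin is the TCP and whose axes are the flange's). Camera axes: x right, y up, looking along -z (the intrinsics and any distortion apply to the point x, -y, -z); pixel columns grow to the right and rows downward; lengths in m; the calibration is good to about 2 mm. A picture is of the moment at which its call begins: read the wrist's pose just before it. calibration takes no time and is no camera call.
- ticket.close_job(): hands the job in; it is judged then, once.
Trained networks look in the newest picture that a camera, given by its name, has taken for a name from the list of things; names that differ only in an ending like _2 or _b are one class to them, and where a whole thing is asked for, a point or a joint stands for the part that bears it (a point fixed in the world has none). Each returns a list of dicts, best first, with "p" (0 to 1); they miss things now and then, are a little off and sometimes report something else, mostly with a low value. They report only what shows in the picture. A call takes as long as a camera call.
- cams.spot_in(camera, query): "box" ([centre column, centre row, width, height] as shares, 0 to 1, of the picture: columns of its width, rows of its height, round what is visible of it).
- cams.outline_of(camera, query): "mask" (480x640 bool, what is visible of it) and "box" ([centre column, centre row, width, height] as shares, 0 to 1, of the picture: columns of its width, rows of its height, round what is visible of it).
- cams.mark_of(camera, query): "location" ([column, row] as shares, 0 to 1, of the picture: columns of its width, rows of its height: a listed point, or the origin of a listed thing).
The state is a dict: "time_s": time; "q": joint angles; "qvel": joint speeds; "joint_efforts": joint torques, N m; "position": TCP position; "tool_rot": TCP orientation; "ft_force": force on the tool from outside, world axes, zero at the start; "wrist_torque": the same for the moment, N m; "grip_width": finger opening in m; "gripper_force": force on a finger pad.
Only numpy, scipy, OpenCV 4.12 (cv2) and the standard library are available. Lean on these libraries where they do the work, as an engineer would, in place of code of your own. Each camera call takes 0.05 s, during which the arm holds its last target. There are 200 camera calls.

## Working session

There is one attempt and no reset: what is moved stays moved. The work goes in short steps, Python scripts to look and compute and a tool call to move; the robot and the scene stay as the last step left them, time stands still between calls to the robot, and variables do not carry over. Pictures are saved under pics/ and viewed, at most 10 in all, crops included, and the job is handed in when it is done.

Besides the shell and the picture viewer there is one more tool, called after "Emit:" as a command line: name --argument value ..., lists and objects as JSON in quotes. move_arm: Moves the arm, as the interface text tells. Its arguments: {"type":"object","properties":{"jaw":{"type":"array","items":{"type":"number"}},"dp":{"type":"array","items":{"type":"array","items":{"type":"number"}}},"turn":{"type":"array","items":{"type":"array","items":{"type":"number"}}},"force":{"type":"number"}},"required":["jaw","dp","turn"]}

```bash
mkdir -p pics; ls; cat > h.py <<'E'
import numpy as np, cv2
from rig import observe, cams, ticket
def intr(c,h=480):
    f=h/2/np.tan(np.radians(c["vertical_fov"])/2); return f,c["cx"],c["cy"]
def T_wc(name,st=None):
    c=cams.calibration(name)
    if name=="wrist":
        st=st or observe(); T=np.eye(4); T[:3,:3]=st["tool_rot"]; T[:3,3]=st["position"]
        return T@np.array(c["tool_from_camera"]),c
    return np.linalg.inv(np.array(c["view"])),c
def cloud(name,depth,T,c):
    f,cx,cy=intr(c); v,u=np.mgrid[0:480,0:640]
    p=np.stack([(u-cx)/f*depth,-(v-cy)/f*depth,-depth],-1)
    return p@T[:3,:3].T+T[:3,3]
def save(n,im): cv2.imwrite(n,im[:,:,::-1])
def grab(name):
    st=observe(); T,c=T_wc(name,st); im,d=cams.get_image(name); return im,d,cloud(name,d,T,c),T,c
E
python3 - <<'E'
from h import *
for n in ["scene","side","wrist"]:
    im,d,P,T,c=grab(n); save(f"pics/{n}0.png",im); np.save(f"pics/{n}P.npy",P)
    print(n,{k:v for k,v in c.items() if k not in("view","tool_from_camera")},T[:3,3].round(3),(-T[:3,2]).round(2))
    for q in ["cover","cover_handle","board","tasting_well","spoon","jar_green","jar_red","jar_amber"]:
        r=cams.outline_of(n,q)
        if r and r[0]["p"]>.3:
            m=r[0]["mask"]&(d>0); X=P[m]
            print(q,round(r[0]["p"],2),m.sum(),"med",np.median(X,0).round(3),"lo",np.percentile(X,2,0).round(3),"hi",np.percentile(X,98,0).round(3),np.round(np.array(r[0]["box"][:2])*[640,480]))
print(observe())
a=np.hstack([cv2.imread("pics/scene0.png"),cv2.imread("pics/side0.png")]);
E
```

```text
pics
scene {'vertical_fov': 53.14142841699762, 'cx': 318.39305865382636, 'cy': 228.39683332131884} [ 1.401 -0.09   0.722] [-0.81  0.05 -0.58]
cover 0.6 4299 med [ 0.612 -0.035  0.153] lo [ 0.52 -0.12  0.15] hi [0.686 0.055 0.192] [326. 229.]
cover_handle 0.72 4304 med [ 0.612 -0.035  0.153] lo [ 0.521 -0.121  0.151] hi [0.687 0.055 0.192] [325. 228.]
board 0.57 8288 med [ 0.503 -0.371  0.019] lo [ 0.345 -0.49   0.006] hi [ 0.618 -0.24   0.022] [173. 253.]
tasting_well 0.71 35228 med [0.723 0.128 0.148] lo [ 0.426 -0.149  0.028] hi [0.793 0.418 0.151] [415. 259.]
jar_green 0.64 1509 med [0.476 0.207 0.216] lo [0.427 0.181 0.152] hi [0.486 0.244 0.255] [430. 168.]
jar_red 0.66 1844 med [0.612 0.247 0.218] lo [0.565 0.223 0.155] hi [0.622 0.282 0.255] [464. 202.]
jar_amber 0.9 1963 med [ 0.744 -0.267  0.077] lo [ 0.697 -0.3    0.007] hi [ 0.755 -0.239  0.106] [205. 308.]
side {'vertical_fov': 43.96872945964539, 'cx': 317.48526035027146, 'cy': 238.04564007245142} [0.228 0.942 1.209] [ 0.24 -0.66 -0.71]
cover 0.78 3590 med [ 0.596 -0.027  0.153] lo [ 0.517 -0.124  0.148] hi [0.683 0.056 0
[... 1012 characters left out ...]
0975e+01, -1.23362143e+01]), 'qvel': array([ 0.15925916, -0.02508919,  0.05598724, -0.03775109,  0.04494875,
        0.03896573]), 'joint_efforts': array([-3.67466127e-04, -4.48331845e+01, -2.31464785e+01, -1.90577398e-04,
        5.74239657e-04, -2.29708280e-05]), 'position': array([ 0.24505825, -0.49237042,  0.23132908]), 'tool_rot': array([[ 8.95242421e-01,  4.45579406e-01, -2.62279629e-08],
       [ 4.45579406e-01, -8.95242421e-01, -7.87376852e-06],
       [-3.53186948e-06,  7.03724495e-06, -1.00000000e+00]]), 'ft_force': array([ 0.10463391,  0.21624478, -0.44451253]), 'wrist_torque': array([ 0.04221497, -0.00896185,  0.02571014]), 'gripper_force': 0.0, 'grip_width': 0.08522012207739796}
```

```bash
python3 - <<'E'
from h import *
for n in ["scene","side"]:
    P=np.load(f"pics/{n}P.npy"); cams.get_image(n)
    for q,lo,hi in [("board",.012,.028),("cover",.145,.16),("cover",.175,.21),("tasting_well",.143,.156)]:
        m=cams.outline_of(n,q)[0]["mask"]
        m=cv2.erode(m.astype(np.uint8),np.ones((2,2)))>0 
        X=P[m]; X=X[(X[:,2]>lo)&(X[:,2]<hi)]
        r=cv2.minAreaRect((X[:,:2]*1000).astype(np.float32)); print(n,q,len(X),np.round(r[0]),np.round(r[1]),round(r[2],1),"z",np.median(X[:,2]).round(4),X[:,:2].mean(0).round(3))
E
```

```text
scene board 7680 [ 478. -367.] [280. 258.] 3.1 z 0.0188 [ 0.493 -0.368]
scene cover 3714 [602. -31.] [168. 180.] 7.3 z 0.1531 [ 0.614 -0.032]
scene cover 261 [602. -33.] [13. 92.] 6.9 z 0.1909 [ 0.604 -0.035]
scene tasting_well 21317 [581. 128.] [367. 583.] 7.6 z 0.1491 [0.628 0.13 ]
side board 4383 [ 471. -368.] [276. 267.] 3.0 z 0.0193 [ 0.455 -0.378]
side cover 3123 [599. -34.] [162. 187.] 7.1 z 0.1533 [ 0.596 -0.028]
side cover 132 [600. -32.] [11. 96.] 6.0 z 0.1926 [ 0.599 -0.028]
side tasting_well 24340 [576. 127.] [361. 587.] 7.7 z 0.1493 [0.566 0.198]
```

View pics/scene0.png

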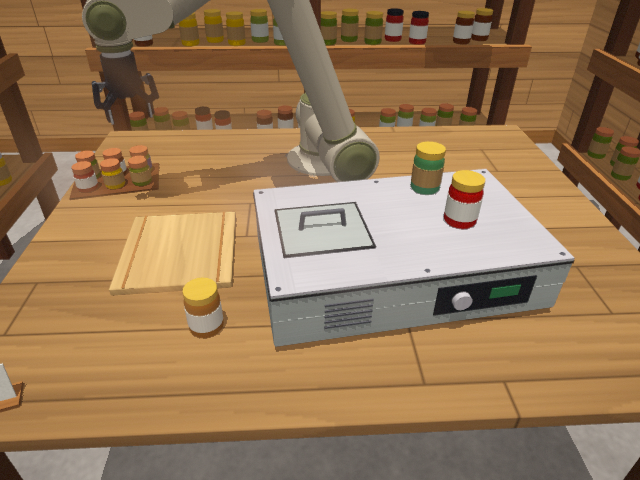

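View pics/side0.png

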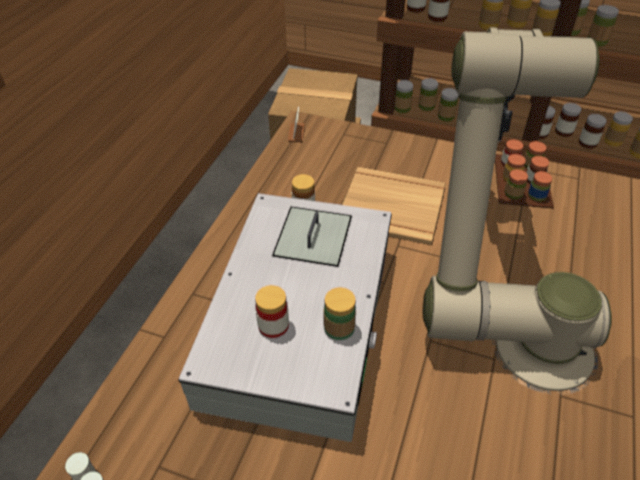

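Both views agree: cover at about (0.601, -0.032) with 7° yaw, its handle top at z ≈ 0.192 (expected 0.195), and the board at about (0.475, -0.367). In the scene picture the cover is around px (325, 228) and the board around (175, 250). The jars are on the left part of the deck.

```bash
cat > plan.py <<'E'
import numpy as np
from scipy.spatial.transform import Rotation as R, Slerp
def plan(p0,R0,p1,R1,n):
    s=Slerp([0,1],R.from_matrix([R0,R1])); p0=np.array(p0);p1=np.array(p1)
    Rc=np.array(R0); pc=p0
    dp=[];tu=[]
    for k in range(1,n+1):
        Rt=s(k/n).as_matrix(); pt=p0+(p1-p0)*k/n
        d=np.round(Rc.T@(pt-pc)*100,2); t=np.round(R.from_matrix(Rc.T@Rt).as_rotvec(),4)
        pc=pc+Rc@d/100; Rc=Rc@R.from_rotvec(t).as_matrix()
        dp.append(d.tolist());tu.append(t.tolist())
    for i in range(0,n,12): print("dp",dp[i:i+12],"\nturn",tu[i:i+12])
    return pc,Rc
def down(xang):  # tool x at world yaw xang (deg), z down
    a=np.radians(xang);x=np.array([np.cos(a),np.sin(a),0]);z=np.array([0,0,-1.]);return np.stack([x,np.cross(z,x),z],1)
E
python3 - <<'E'
from h import *; from plan import *
s=observe(); p,Rr=plan(s["position"],s["tool_rot"],[.601,-.032,.231],down(97.2),18); print(p,Rr)
E
```

```text
dp [[2.91, -1.41, 0.0], [3.0, -1.2, 0.0], [3.08, -1.0, 0.01], [3.13, -0.79, -0.0], [3.18, -0.56, -0.0], [3.22, -0.35, 0.0], [3.23, -0.13, 0.0], [3.23, 0.1, 0.0], [3.22, 0.31, 0.01], [3.19, 0.54, -0.0], [3.14, 0.75, -0.0], [3.09, 0.97, 0.0]] 
turn [[0.0, 0.0, -0.0686], [0.0, 0.0, -0.0686], [-0.0, 0.0, -0.0686], [-0.0, 0.0, -0.0686], [-0.0, 0.0, -0.0686], [-0.0, 0.0, -0.0686], [-0.0, 0.0, -0.0686], [-0.0, 0.0, -0.0685], [-0.0, 0.0, -0.0686], [-0.0, 0.0, -0.0686], [-0.0, 0.0, -0.0686], [-0.0, 0.0, -0.0686]]
dp [[3.01, 1.17, 0.0], [2.92, 1.38, 0.01], [2.82, 1.58, -0.0], [2.71, 1.77, -0.0], [2.58, 1.95, 0.0], [2.44, 2.12, 0.0]] 
turn [[-0.0, 0.0, -0.0686], [-0.0, 0.0, -0.0686], [-0.0, 0.0, -0.0686], [-0.0, 0.0, -0.0686], [-0.0, 0.0, -0.0686], [-0.0, 0.0, -0.0686]]
[ 0.60103994 -0.03202758  0.23102444] [[-1.25351765e-01  9.92112360e-01 -1.14348662e-05]
 [ 9.92112360e-01  1.25351764e-01 -2.36319135e-05]
 [-2.20121328e-05 -1.43069741e-05 -1.00000000e+00]]
```

Emit:
move_arm --jaw '[8.5, 8.5, 8.5, 8.5, 8.5, 8.5, 8.5, 8.5, 8.5, 8.5, 8.5, 8.5]' --dp '[[2.91, -1.41, 0], [3.0, -1.2, 0], [3.08, -1.0, 0], [3.13, -0.79, 0], [3.18, -0.56, 0], [3.22, -0.35, 0], [3.23, -0.13, 0], [3.23, 0.1, 0], [3.22, 0.31, 0], [3.19, 0.54, 0], [3.14, 0.75, 0], [3.09, 0.97, 0]]' --turn '[[0, 0, -0.0686], [0, 0, -0.0686], [0, 0, -0.0686], [0, 0, -0.0686], [0, 0, -0.0686], [0, 0, -0.0686], [0, 0, -0.0686], [0, 0, -0.0686], [0, 0, -0.0686], [0, 0, -0.0686], [0, 0, -0.0686], [0, 0, -0.0686]]'

```text
time_s: 2.85
position: [0.4832, -0.184, 0.2315]
tool_rot: [[0.279, 0.96, 0.0], [0.96, -0.279, -0.0], [-0.0, 0.0, -1.0]]
ft_force: [1.8, -1.0, 0.5]
grip_width: 0.085
gripper_force: 0.0
```

Emit:
move_arm --jaw '[6, 6, 6, 6, 6, 6, 6, 6]' --dp '[[3.01, 1.17, 0], [2.92, 1.38, 0], [2.82, 1.58, 0], [2.71, 1.77, 0], [2.58, 1.95, 0], [2.44, 2.12, 0], [0, 0, 0], [0, 0, 0]]' --turn '[[0, 0, -0.0686], [0, 0, -0.0686], [0, 0, -0.0686], [0, 0, -0.0686], [0, 0, -0.0686], [0, 0, -0.0686], [0, 0, 0], [0, 0, 0]]'

```text
time_s: 3.52
position: [0.6014, -0.0308, 0.2308]
tool_rot: [[-0.128, 0.992, -0.001], [0.992, 0.128, 0.0], [0.0, -0.001, -1.0]]
ft_force: [-0.1, -0.3, 0.5]
grip_width: 0.0597
gripper_force: 0.0
```

Emit:
move_arm --jaw '[6, 6, 6, 6, 0, 0, 0, 0, 0, 0]' --dp '[[0, 0, 2], [0, 0, 2], [0, 0, 1.5], [0, 0, 0.5], [0, 0, 0], [0, 0, 0], [0, 0, 0], [0, 0, 0], [0, 0, 0], [0, 0, 0]]' --turn '[[0, 0, 0], [0, 0, 0], [0, 0, 0], [0, 0, 0], [0, 0, 0], [0, 0, 0], [0, 0, 0], [0, 0, 0], [0, 0, 0], [0, 0, 0]]' --force 80

```text
time_s: 4.35
position: [0.6013, -0.0323, 0.1726]
tool_rot: [[-0.125, 0.992, 0.002], [0.992, 0.125, -0.001], [-0.001, 0.002, -1.0]]
ft_force: [-2.1, -0.9, 6.3]
grip_width: 0.0074
gripper_force: 78.1
```

```bash
python3 - <<'E'
from plan import *
# lift rows by hand; transfer:
plan([.601,-.032,.231],down(97.2),[.475,-.367,.231],down(97.2),14)
E
```

```text
dp [[-2.26, -1.19, 0.0], [-2.26, -1.2, 0.0], [-2.26, -1.19, 0.0], [-2.26, -1.19, 0.0], [-2.27, -1.19, 0.0], [-2.26, -1.2, 0.0], [-2.26, -1.19, 0.0], [-2.26, -1.19, 0.0], [-2.26, -1.2, 0.0], [-2.26, -1.19, 0.0], [-2.26, -1.19, 0.0], [-2.26, -1.19, 0.0]] 
turn [[0.0, 0.0, 0.0], [0.0, 0.0, 0.0], [0.0, 0.0, 0.0], [0.0, 0.0, 0.0], [0.0, 0.0, 0.0], [0.0, 0.0, 0.0], [0.0, 0.0, 0.0], [0.0, 0.0, 0.0], [0.0, 0.0, 0.0], [0.0, 0.0, 0.0], [0.0, 0.0, 0.0], [0.0, 0.0, 0.0]]
dp [[-2.27, -1.2, 0.0], [-2.26, -1.19, 0.0]] 
turn [[0.0, 0.0, 0.0], [0.0, 0.0, 0.0]]
```

Emit:
move_arm --jaw '[0, 0, 0, 0, 0, 0, 0]' --dp '[[0, 0, -0.6], [0, 0, -1], [0, 0, -1.2], [0, 0, -1.2], [0, 0, -1.2], [0, 0, -0.8], [0, 0, 0]]' --turn '[[0, 0, 0], [0, 0, 0], [0, 0, 0], [0, 0, 0], [0, 0, 0], [0, 0, 0], [0, 0, 0]]'

```text
time_s: 4.93
position: [0.6016, -0.032, 0.2334]
tool_rot: [[-0.126, 0.992, 0.003], [0.992, 0.126, -0.001], [-0.001, 0.003, -1.0]]
ft_force: [-0.1, -0.1, -3.5]
grip_width: 0.0069
gripper_force: 78.2
```

```bash
python3 - <<'E'
from h import *
print(observe()["ft_force"],observe()["position"])
a,d,P,T,c=grab("scene")
m=cams.outline_of("scene","cover")[0]["mask"]; X=P[m]; print(np.percentile(X,[2,50,98],0).round(3))
b,*_=grab("wrist")
save("pics/s1.png",np.hstack([cv2.resize(a[100:400,150:550],(400,300)),cv2.resize(b,(400,300))]))
E
```

```text
[-0.12712821 -0.11349696 -3.45419149] [ 0.6015823  -0.03204052  0.23336497]
[[ 0.522 -0.122  0.211]
 [ 0.616 -0.04   0.214]
 [ 0.689  0.055  0.253]]
```

View pics/s1.png

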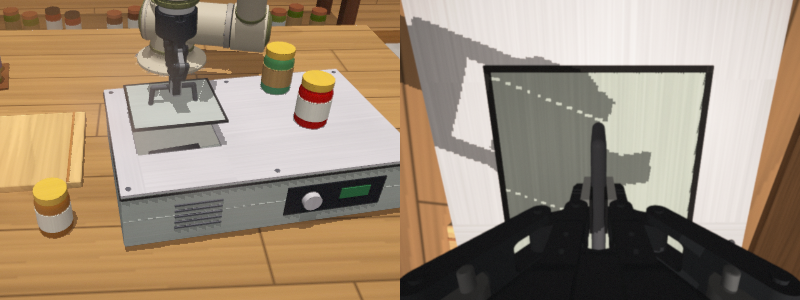

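The cover is held level, clear of the opening. Carry it to the board.

Emit:
move_arm --jaw '[0, 0, 0, 0, 0, 0, 0, 0, 0, 0, 0, 0]' --dp '[[-1.1, -0.6, 0], [-2.26, -1.2, 0], [-2.26, -1.2, 0], [-2.26, -1.19, 0], [-2.27, -1.19, 0], [-2.26, -1.2, 0], [-2.26, -1.19, 0], [-2.26, -1.19, 0], [-2.26, -1.2, 0], [-2.26, -1.19, 0], [-2.26, -1.19, 0], [-2.26, -1.19, 0]]' --turn '[[0, 0, 0], [0, 0, 0], [0, 0, 0], [0, 0, 0], [0, 0, 0], [0, 0, 0], [0, 0, 0], [0, 0, 0], [0, 0, 0], [0, 0, 0], [0, 0, 0], [0, 0, 0]]'

```text
time_s: 6.08
position: [0.4961, -0.3084, 0.2307]
tool_rot: [[-0.125, 0.992, -0.001], [0.992, 0.125, 0.001], [0.001, -0.001, -1.0]]
ft_force: [-0.1, -0.8, -4.2]
grip_width: 0.0074
gripper_force: 78.2
```

Emit:
move_arm --jaw '[0, 0, 0, 0, 0, 0, 0, 0, 0, 0, 0, 0]' --dp '[[-2.27, -1.2, 0], [-2.26, -1.2, 0], [-1.1, -0.6, 0], [0, 0, 1], [0, 0, 2.2], [0, 0, 2.5], [0, 0, 2.5], [0, 0, 2.5], [0, 0, 2.3], [0, 0, 1.5], [0, 0, 0.8], [0, 0, 0]]' --turn '[[0, 0, 0], [0, 0, 0], [0, 0, 0], [0, 0, 0], [0, 0, 0], [0, 0, 0], [0, 0, 0], [0, 0, 0], [0, 0, 0], [0, 0, 0], [0, 0, 0], [0, 0, 0]]'

```text
time_s: 7.08
position: [0.4742, -0.3651, 0.0763]
tool_rot: [[-0.126, 0.992, -0.003], [0.992, 0.126, 0.003], [0.004, -0.002, -1.0]]
ft_force: [-0.1, -0.7, -3.3]
grip_width: 0.0073
gripper_force: 78.2
```

Emit:
move_arm --jaw '[0, 0, 0, 0, 0, 0, 0]' --dp '[[0, 0, 0.8], [0, 0, 0.7], [0, 0, 0.4], [0, 0, 0.3], [0, 0, 0.2], [0, 0, 0.1], [0, 0, 0]]' --turn '[[0, 0, 0], [0, 0, 0], [0, 0, 0], [0, 0, 0], [0, 0, 0], [0, 0, 0], [0, 0, 0]]'

```text
time_s: 7.67
position: [0.4747, -0.3665, 0.0533]
tool_rot: [[-0.125, 0.992, 0.0], [0.992, 0.125, -0.0], [-0.0, 0.0, -1.0]]
ft_force: [-0.5, -0.3, -4.3]
grip_width: 0.0072
gripper_force: 78.2
```

Emit:
move_arm --jaw '[0, 0, 0, 0, 0]' --dp '[[0, 0, 0.1], [0, 0, 0.1], [0, 0, 0.1], [0, 0, 0.1], [0, 0, 0]]' --turn '[[0, 0, 0], [0, 0, 0], [0, 0, 0], [0, 0, 0], [0, 0, 0]]'

```text
time_s: 8.08
position: [0.4748, -0.3666, 0.0506]
tool_rot: [[-0.126, 0.992, 0.001], [0.992, 0.126, -0.001], [-0.001, 0.0, -1.0]]
ft_force: [-3.5, 2.3, 7.2]
grip_width: 0.0073
gripper_force: 79.5
```

Emit:
move_arm --jaw '[3, 6, 6, 6, 6, 6, 6, 6, 6, 6, 6, 6]' --dp '[[0, 0, 0], [0, 0, 0], [0, 0, 0], [0, 0, 0], [0, 0, -1], [0, 0, -3], [0, 0, -4], [0, 0, -4.1], [0, 0, -4.1], [0, 0, -4.1], [0, 0, -3], [0, 0, -1]]' --turn '[[0, 0, 0], [0, 0, 0], [0, 0, 0], [0, 0, 0], [0, 0, 0], [0, 0, 0], [0, 0, 0], [0, 0, 0], [0, 0, 0], [0, 0, 0], [0, 0, 0], [0, 0, 0]]'

```text
time_s: 9.08
position: [0.4752, -0.3669, 0.2989]
tool_rot: [[-0.126, 0.992, 0.006], [0.992, 0.126, -0.007], [-0.008, 0.005, -1.0]]
ft_force: [-0.4, 0.1, 0.1]
grip_width: 0.0598
gripper_force: 0.0
```

Emit:
move_arm --jaw '[6, 6, 6, 6, 6, 6, 6, 6, 6, 6, 6, 6]' --dp '[[2.8, 1.5, 0], [3.2, 1.7, -0.4], [3.2, 1.7, -0.4], [3.2, 1.7, -0.4], [3.2, 1.7, -0.4], [3.2, 1.7, -0.4], [3.2, 1.7, -0.4], [3.2, 1.7, 0], [3.2, 1.7, 0], [2.1, 1.1, 0], [1.0, 0.5, 0], [0, 0, 0]]' --turn '[[0, 0, 0], [0, 0, 0], [0, 0, 0], [0, 0, 0], [0, 0, 0], [0, 0, 0], [0, 0, 0], [0, 0, 0], [0, 0, 0], [0, 0, 0], [0, 0, 0], [0, 0, 0]]'

```text
time_s: 10.08
position: [0.6011, -0.0311, 0.3168]
tool_rot: [[-0.128, 0.992, 0.0], [0.992, 0.128, 0.0], [0.0, 0.0, -1.0]]
ft_force: [-0.8, -1.4, 0.2]
grip_width: 0.0601
gripper_force: 0.0
```

```bash
python3 - <<'E'
from h import *
a,d,P,T,c=grab("scene")
m=cams.outline_of("scene","cover")[0]["mask"]; X=P[m]; print(np.percentile(X,[2,50,98],0).round(3))
b,d,P,T,c=grab("wrist"); np.save("pics/w2P.npy",P); print(T[:3,3],-T[:3,2])
for q in ["spoon","spoon_end"]:
    for r in cams.outline_of("wrist",q)[:2]:
        X=P[r["mask"]&(d>0)]; print(q,r["p"],np.array(r["box"])*[640,480,640,480],np.percentile(X,[2,50,98],0).round(3))
print([(r["p"],np.array(r["location"])*[640,480]) for r in cams.mark_of("wrist","spoon_end")])
save("pics/w2.png",np.hstack([cv2.resize(a[80:400,80:480],(360,288)),cv2.resize(b,(440,330))[:288]]))
E
```

```text
[[ 0.39  -0.454  0.026]
 [ 0.484 -0.365  0.031]
 [ 0.561 -0.276  0.07 ]]
[0.59280025 0.03283636 0.46047168] [ 0.03351261 -0.26881832 -0.96260772]
spoon 0.96 [334.848 198.624  27.52  129.6  ] [[ 0.599 -0.083  0.09 ]
 [ 0.617 -0.023  0.109]
 [ 0.637  0.043  0.111]]
spoon_end 0.77 [333.632 197.904  27.072 128.976] [[ 0.6   -0.082  0.102]
 [ 0.617 -0.024  0.109]
 [ 0.635  0.041  0.111]]
[(0.67, array([338.176, 258.192]))]
```

View pics/w2.png

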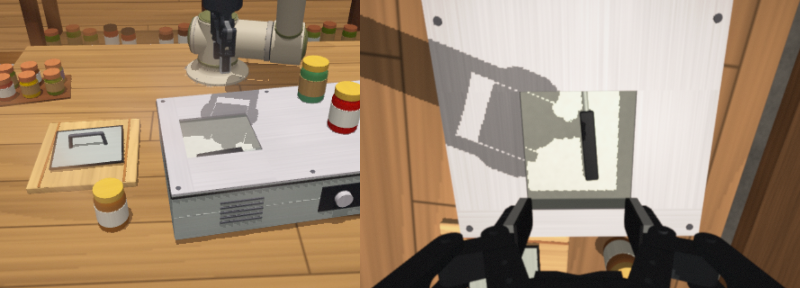

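```bash
python3 - <<'E'
from h import *
b,d,P,T,c=grab("wrist"); m=cams.outline_of("wrist","spoon")[0]["mask"]
g=b.max(2)<90
X=P[m&g&(d>0)]; X=X[(X[:,2]>.103)&(X[:,2]<.116)]
r=cv2.minAreaRect((X[:,:2]*1000).astype(np.float32)); print(len(X),r,np.median(X[:,2]))
print(cv2.boxPoints(r).round(1))
u,s,v=np.linalg.svd(X[:,:2]-X[:,:2].mean(0),full_matrices=False); print(v[0],np.degrees(np.arctan2(v[0,1],v[0,0])))
Y=P[m&~g&(d>0)]; print("shank",len(Y),np.percentile(Y,[5,50,95],0).round(3))
# opening edges: floor/deck split
print("deck z",np.median(P[(P[...,2]>.14)&(P[...,2]<.16)][:,2]),"floor",np.median(P[(P[...,2]>.08)&(P[...,2]<.095)][:,2]))
M=((P[...,2]<.135)&(P[...,2]>.08)&(abs(P[...,0]-.6)<.1)&(abs(P[...,1]+.03)<.12))
c2=np.array([cv2.minAreaRect((P[(P[...,2]>.147)&(P[...,2]<.154)][:,:2]*1000).astype(np.float32))],dtype=object); print(c2)
E
```

```text
1917 ((617.5689086914062, -31.649620056152344), (20.4914493560791, 107.94739532470703), 12.538615226745605) 0.10894729256727176
[[595.9  18.8]
 [619.3 -86.6]
 [639.3 -82.1]
 [615.9  23.3]]
[ 0.21771709 -0.97601192] -77.42501778995775
shank 450 [[ 0.598 -0.081  0.089]
 [ 0.606  0.022  0.103]
 [ 0.636  0.046  0.109]]
deck z 0.15116593326051497 floor 0.08942057852188373
[[(598.3836669921875, -8.157318115234375)
  (362.0731506347656, 311.6941223144531) 7.661754608154297]]
```

The cover lies on the board, handle up, at about (0.475, -0.365). The wrist picture shows the black handle inside the opening (around px (333, 198) in the full frame). Handle top z is 0.109 (expected 0.108), length 108 mm (110), direction to the bowl 102.6°. I'll grip it 60 mm from its end.

```bash
python3 - <<'E'
from h import *; from plan import *
s=observe(); print(s["position"])
p,Rr=plan(s["position"],s["tool_rot"],[.6162,-.0258,.200],down(102.6),6)
plan(p,Rr,[.6162,-.0258,.091],down(102.6),5)
E
```

```text
[ 0.60066273 -0.03402137  0.31642718]
dp [[0.1, 0.27, 1.94], [0.1, 0.28, 1.94], [0.1, 0.28, 1.94], [0.09, 0.28, 1.94], [0.09, 0.28, 1.94], [0.08, 0.28, 1.94]] 
turn [[-0.0, 0.0, -0.0159], [-0.0, 0.0, -0.016], [-0.0, 0.0, -0.0159], [-0.0, 0.0001, -0.0159], [-0.0, -0.0, -0.0159], [-0.0, -0.0, -0.016]]
dp [[-0.0, -0.0, 2.18], [-0.0, -0.0, 2.18], [-0.0, -0.0, 2.18], [-0.0, -0.0, 2.18], [-0.0, -0.0, 2.18]] 
turn [[-0.0, -0.0, 0.0], [-0.0, -0.0, 0.0], [-0.0, -0.0, 0.0], [-0.0, -0.0, 0.0], [-0.0, -0.0, 0.0]]
```

Emit:
move_arm --jaw '[4.6, 4.6, 4.6, 4.6, 4.6, 4.6, 4.6, 4.6]' --dp '[[0.1, 0.27, 1.94], [0.1, 0.28, 1.94], [0.1, 0.28, 1.94], [0.1, 0.28, 1.94], [0.1, 0.28, 1.94], [0.1, 0.28, 1.94], [0, 0, 0], [0, 0, 0]]' --turn '[[0, 0, -0.016], [0, 0, -0.016], [0, 0, -0.016], [0, 0, -0.016], [0, 0, -0.016], [0, 0, -0.016], [0, 0, 0], [0, 0, 0]]'

```text
time_s: 11.15
position: [0.6161, -0.0247, 0.1997]
tool_rot: [[-0.219, 0.976, -0.001], [0.976, 0.219, 0.0], [0.001, -0.001, -1.0]]
ft_force: [-0.0, 0.1, 0.9]
grip_width: 0.0462
gripper_force: 0.0
```

```bash
python3 - <<'E'
from h import *
s=observe(); b,d,P,T,c=grab("wrist"); r=cams.outline_of("wrist","spoon"); m=r[0]["mask"]; g=b.max(2)<90
X=P[m&g&(d>0)]; X=X[(X[:,2]>.103)&(X[:,2]<.116)]
r=cv2.minAreaRect((X[:,:2]*1000).astype(np.float32)); print(len(X),cv2.boxPoints(r).round(1),r[2])
R=s["tool_rot"]; t=(np.c_[X]-s["position"])@R; print("tool-frame mm",(np.percentile(t,[1,50,99],0)*1000).round(1), s["position"],s["grip_width"])
k=np.abs(t[:,0])<.015; print("near grip y:",(np.percentile(t[k,1],[2,50,98])*1000).round(1))
E
```

```text
4023 [[596.3  19.4]
 [618.8 -87.1]
 [639.8 -82.7]
 [617.2  23.9]] 11.945013999938965
tool-frame mm [[-59.3  -9.9  89.1]
 [ -1.3   0.2  90.7]
 [ 46.   10.7  93.1]] [ 0.61611925 -0.02469514  0.19971917] 0.04616469278776755
near grip y: [-10.    0.1  10.3]
```

Centred to within 0.2 mm. Descend and grip.

Emit:
move_arm --jaw '[4.6, 4.6, 4.6, 4.6, 4.6, 4.6, 4.6]' --dp '[[0, 0, 2.2], [0, 0, 2.2], [0, 0, 2.2], [0, 0, 2.2], [0, 0, 1.5], [0, 0, 0.5], [0, 0, 0]]' --turn '[[0, 0, 0], [0, 0, 0], [0, 0, 0], [0, 0, 0], [0, 0, 0], [0, 0, 0], [0, 0, 0]]'

```text
time_s: 11.83
position: [0.6164, -0.0245, 0.0921]
tool_rot: [[-0.22, 0.976, -0.0], [0.976, 0.22, 0.0], [0.0, -0.0, -1.0]]
ft_force: [0.4, 1.0, 0.6]
grip_width: 0.0461
gripper_force: 0.0
```

Emit:
move_arm --jaw '[0, 0, 0, 0, 0, 0, 0]' --dp '[[0, 0, 0], [0, 0, 0], [0, 0, 0], [0, 0, 0], [0, 0, 0], [0, 0, 0], [0, 0, 0]]' --turn '[[0, 0, 0], [0, 0, 0], [0, 0, 0], [0, 0, 0], [0, 0, 0], [0, 0, 0], [0, 0, 0]]' --force 110

```text
time_s: 12.42
position: [0.6172, -0.0246, 0.0941]
tool_rot: [[-0.22, 0.976, 0.004], [0.976, 0.22, -0.001], [-0.002, 0.003, -1.0]]
ft_force: [-1.1, -0.9, 6.1]
grip_width: 0.019
gripper_force: 108.9
```

```bash
cat > ex.py <<'E'
from plan import *
h=np.array([-.219,.976,0]);h/=np.linalg.norm(h);up=np.array([0,0,1.]);yy=np.cross(-up,h)
p0=np.array([.6165,-.0246,.0925]); off=p0-np.array([0,0,.088]); L=.198
def pose(u,z,th):
    th=np.radians(th);d=np.cos(th)*h-np.sin(th)*up;n=np.sin(th)*h+np.cos(th)*up
    heel=np.array([p0[0],p0[1],0])+h*(L+u)+up*z
    return heel-L*d+(p0[2]-.088)*n, np.stack([d,yy,-n],1)
W=[(0,.088,0,0),(0,.0905,15,8),(-.06,.094,22,8),(-.11,.100,28,7),(-.175,.105,32,8),(-.175,.218,32,11)]
if __name__=="__main__":
    pc,Rc=pose(*W[0][:3])
    for a,b in zip(W,W[1:]):
        dp=[];tu=[];n=b[3]
        for k in range(1,n+1):
            pt,Rt=pose(*[a[i]+(b[i]-a[i])*k/n for i in range(3)])
            d=np.round(Rc.T@(pt-pc)*100,2);t=round(R.from_matrix(Rc.T@Rt).as_rotvec()[1],3)
            pc=pc+Rc@d/100;Rc=Rc@R.from_rotvec([0,t,0]).as_matrix();dp.append(d.tolist());tu.append(t)
        print(b,dp,tu,pc.round(3))
E
python3 ex.py
```

```text
(0, 0.0905, 15, 8) [[0.03, -0.0, -0.68], [0.02, 0.0, -0.68], [0.02, -0.0, -0.68], [0.03, -0.0, -0.68], [0.02, -0.0, -0.67], [0.02, -0.0, -0.68], [0.02, -0.0, -0.68], [0.01, -0.0, -0.68]] [np.float64(-0.033), np.float64(-0.032), np.float64(-0.033), np.float64(-0.033), np.float64(-0.033), np.float64(-0.032), np.float64(-0.033), np.float64(-0.033)] [ 0.615 -0.017  0.146]
(-0.06, 0.094, 22, 8) [[-0.72, 0.0, -0.15], [-0.73, -0.0, -0.14], [-0.72, -0.0, -0.13], [-0.72, -0.0, -0.11], [-0.71, -0.0, -0.11], [-0.72, -0.0, -0.09], [-0.7, -0.0, -0.09], [-0.71, -0.0, -0.07]] [np.float64(-0.015), np.float64(-0.015), np.float64(-0.016), np.float64(-0.015), np.float64(-0.015), np.float64(-0.015), np.float64(-0.016), np.float64(-0.015)] [ 0.626 -0.067  0.172]
(-0.11, 0.1, 28, 7) [[-0.69, -0.0, -0.11], [-0.68, -0.0, -0.1], [-0.68, -0.0, -0.08], [-0.67, -0.0, -0.08], [-0.68, -0.0, -0.07], [-0.67, -0.0, -0.05], [-0.66, -0.0, -0.05]] [np.float64(-0.015), np.float64(-0.015), np.float64(-0.015), np.float64(-0.015), np.float64(-0.015), np.float64(-0.015), np.float64(-0.015)] [ 0.635 -0.107  0.197]
(-0.175, 0.105, 32, 8) [[-0.75, -0.0, 0.15], [-0.73, -0.0, 0.16], [-0.74, -0.0, 0.17], [-0.73, -0.0, 0.17], [-0.73, -0.0, 0.18], [-0.73, -0.0, 0.19], [-0.73, -0.0, 0.19], [-0.72, -0.0, 0.2]] [np.float64(-0.008), np.float64(-0.009), np.float64(-0.009), np.float64(-0.009), np.float64(-0.008), np.float64(-0.009), np.float64(-0.009), np.float64(-0.009)] [ 0.648 -0.164  0.214]
(-0.175, 0.218, 32, 11) [[-0.54, -0.0, -0.87], [-0.55, -0.0, -0.87], [-0.54, -0.0, -0.87], [-0.54, -0.0, -0.87], [-0.55, -0.0, -0.88], [-0.54, -0.0, -0.87], [-0.55, -0.0, -0.87], [-0.54, -0.0, -0.87], [-0.55, -0.0, -0.87], [-0.54, -0.0, -0.87], [-0.55, -0.0, -0.87]] [np.float64(0.0), np.float64(0.0), np.float64(0.0), np.float64(0.0), np.float64(0.0), np.float64(0.0), np.float64(0.0), np.float64(0.0), np.float64(0.0), np.float64(0.0), np.float64(0.0)] [ 0.648 -0.164  0.327]
```

Emit:
move_arm --jaw '[0, 0, 0, 0, 0, 0, 0, 0, 0, 0]' --dp '[[0.03, 0, -0.68], [0.02, 0, -0.68], [0.02, 0, -0.68], [0.03, 0, -0.68], [0.02, 0, -0.67], [0.02, 0, -0.68], [0.02, 0, -0.68], [0.01, 0, -0.68], [0, 0, 0], [0, 0, 0]]' --turn '[[0, -0.033, 0], [0, -0.032, 0], [0, -0.033, 0], [0, -0.033, 0], [0, -0.033, 0], [0, -0.032, 0], [0, -0.033, 0], [0, -0.033, 0], [0, 0, 0], [0, 0, 0]]'

```text
time_s: 13.25
position: [0.6149, -0.0163, 0.1464]
tool_rot: [[-0.213, 0.975, 0.059], [0.942, 0.221, -0.252], [-0.259, 0.002, -0.966]]
ft_force: [-0.0, 0.4, 0.6]
grip_width: 0.0186
gripper_force: 107.9
```

```bash
python3 - <<'E'
from h import *
s=observe(); print(s["position"],s["ft_force"],s["wrist_torque"],s["grip_width"])
a,*_=grab("scene"); b,d,P,T,c=grab("wrist")
save("pics/x1.png",np.hstack([cv2.resize(a[80:380,160:560],(400,300)),cv2.resize(b,(400,300))]))
m=cams.outline_of("wrist","spoon"); 
if m: 
    t=(P[m[0]["mask"]&(d>0)]-s["position"]); h=np.array([-.219,.976,0]); 
    k=t@h; Z=P[m[0]["mask"]&(d>0)][:,2]
    for lo in np.arange(-.06,.12,.02):
        q=(k>lo)&(k<lo+.02); print(round(lo,2),q.sum(),np.percentile(Z[q],[50,90]).round(3) if q.sum()>5 else "")
E
```

```text
[ 0.6148713  -0.01627331  0.14636264] [-0.02763547  0.381588    0.56983651] [ 0.33042933  0.00596888 -0.05990569] 0.018569496902280914
-0.06 1 
-0.04 1693 [0.168 0.17 ]
-0.02 1857 [0.163 0.165]
0.0 2177 [0.158 0.16 ]
0.02 2636 [0.153 0.155]
0.04 2152 [0.148 0.15 ]
0.06 51 [0.139 0.14 ]
0.08 0 
0.1 0
```

View pics/x1.png

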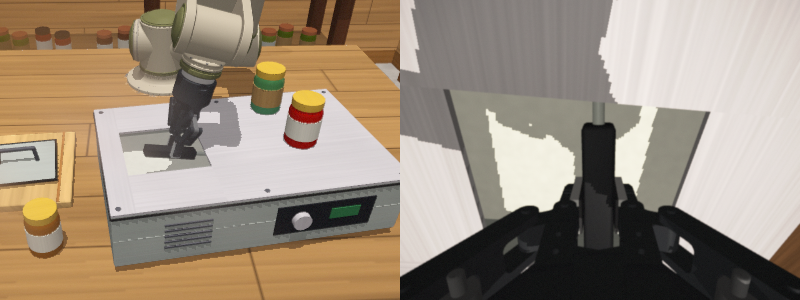

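The spoon follows the tilt: its handle slopes about 14° and its end is already at deck level. In the picture the handle rises through the opening around px (170, 150), and nothing is touching. Continue pulling.

Emit:
move_arm --jaw '[0, 0, 0, 0, 0, 0, 0, 0, 0]' --dp '[[-0.72, 0, -0.15], [-0.73, 0, -0.14], [-0.72, 0, -0.13], [-0.72, 0, -0.11], [-0.71, 0, -0.11], [-0.72, 0, -0.09], [-0.7, 0, -0.09], [-0.71, 0, -0.07], [0, 0, 0]]' --turn '[[0, -0.015, 0], [0, -0.015, 0], [0, -0.016, 0], [0, -0.015, 0], [0, -0.015, 0], [0, -0.015, 0], [0, -0.016, 0], [0, -0.015, 0], [0, 0, 0]]'

```text
time_s: 14.15
position: [0.6263, -0.0681, 0.1723]
tool_rot: [[-0.203, 0.976, 0.083], [0.904, 0.22, -0.367], [-0.376, 0.001, -0.926]]
ft_force: [0.1, 0.2, -0.5]
grip_width: 0.0188
gripper_force: 107.9
```

Emit:
move_arm --jaw '[0, 0, 0, 0, 0, 0, 0, 0, 0]' --dp '[[-0.69, 0, -0.11], [-0.68, 0, -0.1], [-0.68, 0, -0.08], [-0.67, 0, -0.08], [-0.68, 0, -0.07], [-0.67, 0, -0.05], [-0.66, 0, -0.05], [0, 0, 0], [0, 0, 0]]' --turn '[[0, -0.015, 0], [0, -0.015, 0], [0, -0.015, 0], [0, -0.015, 0], [0, -0.015, 0], [0, -0.015, 0], [0, -0.015, 0], [0, 0, 0], [0, 0, 0]]'

```text
time_s: 14.9
position: [0.6349, -0.1071, 0.1964]
tool_rot: [[-0.194, 0.976, 0.103], [0.861, 0.22, -0.458], [-0.47, 0.0, -0.883]]
ft_force: [0.2, -0.6, -1.5]
grip_width: 0.019
gripper_force: 107.8
```

Emit:
move_arm --jaw '[0, 0, 0, 0, 0, 0, 0, 0, 0, 0]' --dp '[[-0.75, 0, 0.15], [-0.73, 0, 0.16], [-0.74, 0, 0.17], [-0.73, 0, 0.17], [-0.73, 0, 0.18], [-0.73, 0, 0.19], [-0.73, 0, 0.19], [-0.72, 0, 0.2], [0, 0, 0], [0, 0, 0]]' --turn '[[0, -0.008, 0], [0, -0.009, 0], [0, -0.009, 0], [0, -0.009, 0], [0, -0.008, 0], [0, -0.009, 0], [0, -0.009, 0], [0, -0.009, 0], [0, 0, 0], [0, 0, 0]]'

```text
time_s: 15.73
position: [0.6477, -0.1637, 0.2131]
tool_rot: [[-0.186, 0.976, 0.116], [0.827, 0.219, -0.517], [-0.53, -0.0, -0.848]]
ft_force: [-0.2, 0.2, -0.5]
grip_width: 0.0189
gripper_force: 107.8
```

```bash
python3 - <<'E'
from h import *
s=observe(); print(s["position"],s["ft_force"],s["wrist_torque"],s["grip_width"])
a,*_=grab("side"); b,d,P,T,c=grab("wrist")
save("pics/x2.png",np.hstack([cv2.resize(a[140:380,200:520],(400,300)),cv2.resize(b,(400,300))]))
E
```

```text
[ 0.64765304 -0.16371812  0.21310044] [-0.24448376  0.16921689 -0.53563128] [0.2795985  0.03812428 0.03807273] 0.01891258072715615
```

View pics/x2.png

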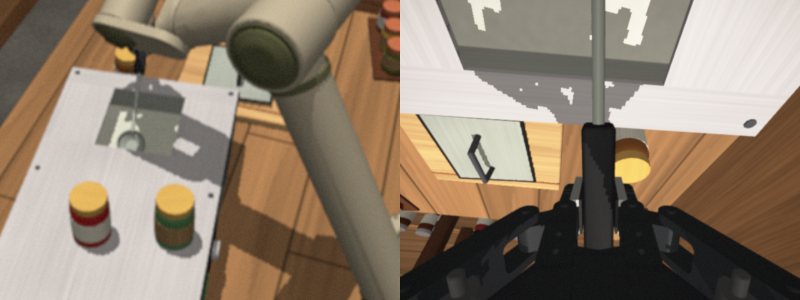

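The bowl now shows inside the opening (px ≈ (130, 142)), close to the near edge. I'll draw it back another 1.5 cm for clearance, then lift straight up.

Emit:
move_arm --jaw '[0, 0, 0, 0, 0, 0, 0, 0]' --dp '[[-0.4, 0, 0.25], [-0.45, 0, 0.28], [-0.4, 0, 0.25], [-0.54, 0, -0.87], [-0.55, 0, -0.87], [-0.54, 0, -0.87], [-0.54, 0, -0.87], [0, 0, 0]]' --turn '[[0, 0, 0], [0, 0, 0], [0, 0, 0], [0, 0, 0], [0, 0, 0], [0, 0, 0], [0, 0, 0], [0, 0, 0]]'

```text
time_s: 16.5
position: [0.6517, -0.1778, 0.2579]
tool_rot: [[-0.184, 0.975, 0.121], [0.826, 0.22, -0.519], [-0.533, 0.005, -0.846]]
ft_force: [-0.2, 0.8, -0.3]
grip_width: 0.0188
gripper_force: 107.9
```

Emit:
move_arm --jaw '[0, 0, 0, 0, 0, 0, 0, 0, 0, 0]' --dp '[[-0.55, 0, -0.88], [-0.54, 0, -0.87], [-0.55, 0, -0.87], [-0.54, 0, -0.87], [-0.55, 0, -0.87], [-0.54, 0, -0.87], [-0.55, 0, -0.87], [-0.54, 0, -0.87], [0, 0, 0], [0, 0, 0]]' --turn '[[0, 0, 0], [0, 0, 0], [0, 0, 0], [0, 0, 0], [0, 0, 0], [0, 0, 0], [0, 0, 0], [0, 0, 0], [0, 0, 0], [0, 0, 0]]'

```text
time_s: 17.33
position: [0.651, -0.1778, 0.3369]
tool_rot: [[-0.186, 0.976, 0.117], [0.827, 0.22, -0.517], [-0.531, 0.001, -0.848]]
ft_force: [-0.2, 0.7, -2.0]
grip_width: 0.0193
gripper_force: 107.9
```

```bash
python3 - <<'E'
from h import *
s=observe(); print(s["position"],s["ft_force"],s["wrist_torque"],s["grip_width"],s["gripper_force"],s["qvel"].round(2))
ims=[]
for n in ["scene","side"]:
    a,d,P,T,c=grab(n); ims.append(a)
    for r in cams.outline_of(n,"spoon")[:2]:
        X=P[r["mask"]&(d>0)]; print(n,r["p"],len(X),np.percentile(X,[2,50,98],0).round(3))
    r=cams.outline_of(n,"cover"); 
    if r: X=P[r[0]["mask"]&(d>0)]; print("cover",np.percentile(X,[2,50,98],0).round(3))
save("pics/x3.png",np.hstack([cv2.resize(ims[0][60:360,100:500],(400,300)),cv2.resize(ims[1][100:400,150:550],(400,300))]))
E
```

```text
[ 0.65099326 -0.17775766  0.33689498] [-0.21092599  0.7477681  -1.98535957] [0.31812039 0.06244218 0.0142373 ] 0.01926355427308644 107.90762543678284 [-0.02  0.75  1.84  0.1  -0.35  0.21]
scene 0.71 1210 [[ 0.587 -0.222  0.224]
 [ 0.65  -0.14   0.323]
 [ 0.671  0.01   0.377]]
cover [[ 0.395 -0.456  0.028]
 [ 0.485 -0.367  0.031]
 [ 0.56  -0.28   0.07 ]]
side 0.92 852 [[ 0.587 -0.17   0.22 ]
 [ 0.625 -0.029  0.245]
 [ 0.655  0.013  0.343]]
cover [[ 0.39  -0.449  0.025]
 [ 0.481 -0.354  0.032]
 [ 0.558 -0.286  0.072]]
```

View pics/x3.png

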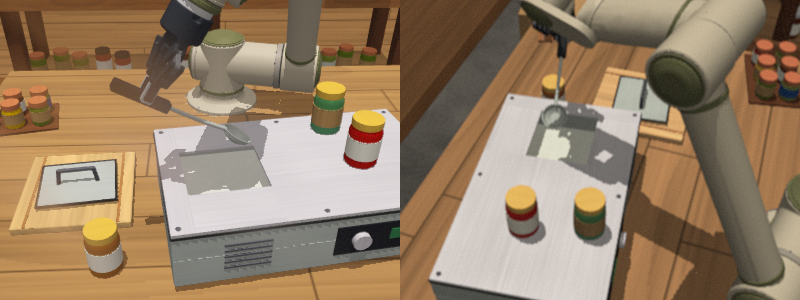

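The spoon is clear of the deck: its bowl, at px (237, 133) on the left, has its lowest part at about 0.215 m. The cover lies flat on the board and the jars have not moved. Let it settle, then hand in.

Emit:
move_arm --jaw '[0, 0, 0, 0, 0, 0, 0, 0]' --dp '[[0, 0, 0], [0, 0, 0], [0, 0, 0], [0, 0, 0], [0, 0, 0], [0, 0, 0], [0, 0, 0], [0, 0, 0]]' --turn '[[0, 0, 0], [0, 0, 0], [0, 0, 0], [0, 0, 0], [0, 0, 0], [0, 0, 0], [0, 0, 0], [0, 0, 0]]'

```text
time_s: 18.3
position: [0.6509, -0.1777, 0.3364]
tool_rot: [[-0.187, 0.975, 0.117], [0.827, 0.22, -0.517], [-0.53, -0.0, -0.848]]
ft_force: [0.3, -0.2, -1.5]
grip_width: 0.0187
gripper_force: 107.9
```

```bash
python3 -c "
from h import *
s=observe();print(s['position'],s['gripper_force'],abs(s['qvel']).max());print(ticket.close_job())"
```

```text
[ 0.65092816 -0.17774316  0.33641997] 107.90830492973328 0.06190963288160677
the job is handed in; nothing more can be done
None
```

The job is handed in, with no verdict returned: the cover lies handle up on the board, the spoon is held still with its lowest point about 6 cm above the deck, and the jars were not touched.

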